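# Set up the writing flap of a bench valve test set

### The job

Get the writing surface of the test set ready for use: pull both slide-out supports fully out of the front of the case while the flap is still up, then lower the flap towards you until it lies flat on both supports.

Things in the scene. Friction and masses are not known exactly. Their poses are not given: they have to be found in the camera images.
- case: Low white case of a valve test set, 300 deep (x), 520 wide (y), 120 mm high, fixed on the bench. Origin: at bench height under the middle of its front face (plane x = 0); +x points into the case, away from the robot, +y left, +z up. Knobs and clamps on top, up to 45 mm high, stand over 115 mm behind the front. The round nipple (24 mm) at the middle of the front is fixed, not a support.
- flap (a joint): Wooden board 340 wide (y) x 150 x 12 mm; hinge axis along y at x = -0.012, z = 0.120 (case frame), mid-thickness; board 10 to 160 mm from it. Value: rad, 0 = leaning back 0.2 over the case (stop), 0.2 = upright, 1.77 = level in front, resting on the pulled-out supports; unsupported it goes on to 2.3. Stiff, stays put: push its inner face near the free edge from behind, then from above, 3 to 7 N.
- support_left (a joint): Left support (case frame y = +0.120), a steel bar sliding out of the case front along -x. Value: m pulled out, 0 = in, 0.110 = fully out at its stop; about 2 N friction. Grip its pull end: a block 20 mm wide (y), z = 0.040 to 0.076, at value 0 from x = 0 to -0.100 (case frame). The taller bar behind it (top z = 0.113), inside the case while pushed in, carries the flap once out.
- support_right (a joint): Right support (case frame y = -0.120), a steel bar sliding out of the case front along -x. Value: m pulled out, 0 = in, 0.110 = fully out at its stop; about 2 N friction. Grip its pull end: a block 20 mm wide (y), z = 0.040 to 0.076, at value 0 from x = 0 to -0.100 (case frame). The taller bar behind it (top z = 0.113), inside the case while pushed in, carries the flap once out.

How it is judged:
On the way, in this order (a step that is already met when the one before it is completed fails the run):
1. both supports are pulled out (each within 15 mm of its end stop) while the flap is still up (value below 0.7) (value of joint each of support_left, support_right above 0.095 m and value of joint flap below 0.7 rad), for 0.2 s.
2. the flap is lowered to within 10 degrees of level (value of joint flap between 1.6 and 1.94 rad), for 0.2 s.
At the end, for the whole second after the job is handed in: Both supports are out to within 15 mm of their end stops (value above 0.095) and the flap lies level over them within 10 degrees (value 1.60 to 1.94), at rest (all of step 2 and value of joint each of support_left, support_right above 0.095 m and velocity of joint flap between -0.05 and 0.05 rad/s); the robot touches nothing.
It also fails if it takes over 64 s, if anything falls off the work surface, if the arm or the gripper's body presses on something with over 40 N, if the wrist force passes 120 N, or if a joint passes its speed limit or range.

### The arm

A 6-joint arm with a two-finger parallel gripper is mounted at the origin on the work surface. World frame = base frame: x ahead of the robot, y to its left, z up, the work surface at z = 0. Lengths are in m, angles in rad, forces in N, time in s.
With the tool pointing down it reaches from about 0.35 to 0.95 m from the base axis. Payload 17.4 kg.
Tool frame: the origin (TCP) lies at the very end of the fingers, on their centre line; the grasp point (between the pads) lies 19 mm behind it; z points along the fingers, y is the line along which they close (so a half turn about z gives the same grasp; the last joint's range is limited). The gripper opens to 93 mm and grips with 3 to 60 N. Pads are 15 mm wide; open, the fingers measure 128 mm over their backs; the gripper's body (75 mm by 188 mm) begins 65 mm behind the grasp point.
Start: joints at [1.098, 0.116, 1.442, -0, 1.584, -0.038], TCP at [0.284, 0.612, 0.219] pointing down, gripper open.
Joint ranges: [-2.83, 2.83], [-0.83, 2.19], [0.07, 2.5], [-1.14, 4.28], [0.01, 3], [-2.97, 2.97]. Speed limits (rad/s): [1.89, 1.89, 2.22, 3.14, 3.14, 3.14].

### API

Orientations are given as a unit quaternion [w, x, y, z].
In Python, from cell import * gives the robot as it stands. Calls block until the motion is done:
- movep(position, orientation): joint-space move of the TCP to a pose.
- move_l(position, velocity=0.15, ori=None): straight line of the TCP; ori=None keeps the orientation; velocity is the mean speed in m/s.
- goto_joints(angles): joint-space move.
- gripper_to(opening, effort=None): finger opening in m; effort is the grip in N (None keeps the last); returns when the fingers have stopped.
- wait(seconds).
- ik(position, orientation): joint angles nearest the present ones, or None.
- observe(): the state.
- get_image(name): name is "scene" or "top" or "wrist"; returns a dict with "img" (420x560x3 uint8, red, green, blue), "fx", "fy", "cx", "cy" (pixels), "xyz" and "attitude" of the camera in the world; the wrist camera has in their place "T_tool_cam" (4x4, takes a point from camera to tool coordinates, whose origin is the TCP and whose axes are the flange's). Camera axes: x right, y up, looking along -z (the intrinsics and any distortion apply to the point x, -y, -z); pixel columns grow to the right and rows downward; lengths in m; the calibration is good to about 2 mm. The wrist camera is an equidistant fisheye: a pixel r from the principal point sees the ray r / f radians off the axis. A picture is of the moment at which its call begins: read the wrist's pose just before it. There is no depth.
A pose or a line that the arm cannot do raises PlanningError and nothing moves.
- finish_job(): hands the job in; it is judged then, once.
The state is a dict: "time_s": time; "joint_pos": joint angles; "dq": joint speeds; "effort": joint torques, N m; "ee_pos": TCP position; "tool_rot": TCP orientation; "ft_force": force on the tool from outside, world axes, zero at the start; "wrist_torque": the same for the moment, N m; "width": finger opening in m; "gripper_force": force on a finger pad.
Only numpy, scipy, OpenCV 4.12 (cv2) and the standard library are available. Lean on these libraries where they do the work, as an engineer would, in place of code of your own. Each camera call takes 0.05 s, during which the arm holds its last target. There are 200 camera calls.

## Working session

There is one attempt and no reset: what is moved stays moved. The work goes in short steps, each a Python script; the robot and the scene stay as the last script left them, time stands still between calls to the robot, and variables do not carry over. Pictures are saved under pics/ and viewed, at most 10 in all, crops included, and the job is handed in when it is done.

```bash
mkdir -p pics; ls; python3 - <<'E'
from cell import *
import cv2
for n in ("scene","top"):
    d=get_image(n); cv2.imwrite(f"pics/{n}0.png",d["img"][:,:,::-1])
    print(n,{k:d[k] for k in d if k!="img"})
print(observe())
E
```

```text
pics
scene {'fx': 510.0645571811986, 'fy': 510.0645571811986, 'cx': 277.83542983421347, 'cy': 204.13497209043345, 'xyz': array([ 1.08285979, -0.22251558,  0.69376375]), 'attitude': array([0.83928033, 0.28758034, 0.15693932, 0.43390796])}
top {'fx': 432.79430308617964, 'fy': 432.79430308617964, 'cx': 279.49426440398827, 'cy': 211.16014823161413, 'xyz': array([0.6413433 , 0.02145428, 0.75272752]), 'attitude': array([ 0.709151  ,  0.01937369, -0.01960657, -0.70451764])}
{'time_s': 0.1, 'joint_pos': array([ 1.09820128e+00,  1.16397124e-01,  1.44218473e+00, -1.13395708e-05,
        1.58398287e+00, -3.78088964e-02]), 'dq': array([ 1.19787976e-03, -1.10281464e-03, -1.59101566e-03, -5.19265766e-04,
       -2.26730756e-03, -8.61298392e-05]), 'effort': array([ 2.30495287e-03, -7.22889733e+01, -6.23866367e+01,  7.81235215e-02,
        2.26405263e-02, -3.97423628e-05]), 'ee_pos': array([0.2842571 , 0.61203256, 0.2180151 ]), 'tool_rot': array([-1.17209771e-04,  2.15684840e-01,  9.76462910e-01, -4.71726148e-04]), 'ft_force': array([ 1.02406027, -0.32811833,  0.41775354]), 'wrist_torque': array([0.01937234, 0.01441071, 0.01481007]), 'gripper_force': 0.0, 'width': 0.09251605196439867}
```

View pics/scene0.png

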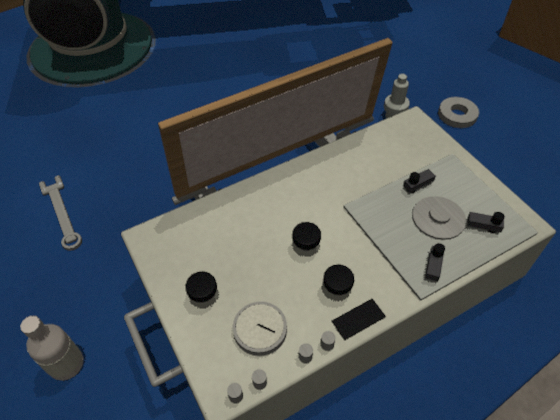

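View pics/top0.png

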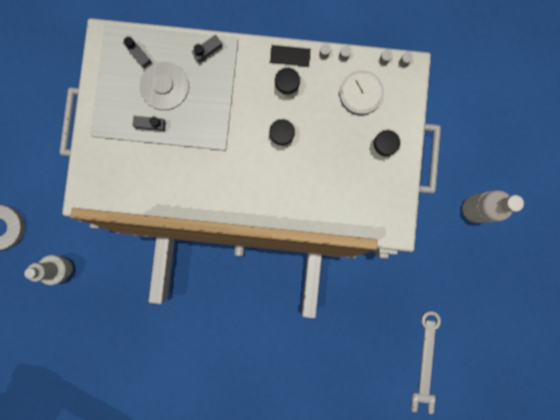

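The top view shows the top face of the case with corners at about (90,20), (430,52), (414,250) and (64,215). The pull ends finish at about (159,302) on the left and (310,317) on the right. A bottle stands at (50,270), left of the left support. I'll fit the case pose to these points.

```bash
cat > h.py <<'E'
import numpy as np
from scipy.optimize import least_squares
from scipy.spatial.transform import Rotation as R
from cell import *
def pix(d,P):
    w,x,y,z=d["attitude"]
    p=R.from_quat([x,y,z,w]).inv().apply(np.atleast_2d(P)-d["xyz"])
    return np.c_[d["cx"]+d["fx"]*p[:,0]/-p[:,2], d["cy"]-d["fy"]*p[:,1]/-p[:,2]]
def c2w(c,P):
    P=np.atleast_2d(P); return np.c_[R.from_euler('z',c[2]).apply(P)+[c[0],c[1],0]]
E
python3 - <<'E'
from h import *
d=get_image("top"); s=get_image("scene")
C=[[.3,.26,.12],[.3,-.26,.12],[0,-.26,.12],[0,.26,.12],[-.1,.12,.076],[-.1,-.12,.076]]
uv=np.array([[90,20],[430,52],[414,250],[64,215],[159.5,302],[310,317]])
S=[[.3,-.26,.12],[0,-.26,.12],[.3,.26,.12],[0,.26,.12]]  # scene: which corners
su=np.array([[208,415],[128,235],[551,232],[428,113]])
f=lambda c:(pix(d,c2w(c,C))-uv).ravel()
r=least_squares(f,[.6,0,0]);print(r.x,f(r.x).reshape(-1,2).round(1))
print(pix(s,c2w(r.x,S)).round(),su)
c=r.x
for a in(0,.1,.2,.4):
    t=a-.2
    P=[[-.012-.16*np.sin(t),y,.12+.16*np.cos(t)] for y in(.17,-.17)]
    print(a,pix(d,c2w(c,P)).round(),pix(s,c2w(c,P)).round())
print(c2w(c,[[-.1,.12,.06],[-.1,-.12,.06],[-.21,.12,.06],[-.21,-.12,.06]]).round(3))
E
```

```text
[ 0.63710448  0.08048629 -0.09103686] [[-3.1  1.4]
 [ 2.5  2.5]
 [ 2.4  5.1]
 [-2.1  5.3]
 [-1.7 -7.7]
 [ 2.  -7.4]]
[[206. 428.]
 [115. 230.]
 [551. 227.]
 [411. 103.]] [[208 415]
 [128 235]
 [551 232]
 [428 113]]
0 [[ 74. 206.]
 [381. 236.]] [[391.  44.]
 [159. 133.]]
0.1 [[ 71. 220.]
 [381. 250.]] [[384.  37.]
 [154. 123.]]
0.2 [[ 69. 234.]
 [380. 265.]] [[377.  31.]
 [149. 115.]]
0.4 [[ 67. 263.]
 [376. 294.]] [[364.  22.]
 [140. 102.]]
[[ 0.548  0.209  0.06 ]
 [ 0.527 -0.03   0.06 ]
 [ 0.439  0.219  0.06 ]
 [ 0.417 -0.02   0.06 ]]
```

```bash
python3 - <<'E'
from h import *
d=get_image("top"); s=get_image("scene")
C=[[.3,.26,.12],[.3,-.26,.12],[0,-.26,.12],[0,.26,.12]]
uv=np.array([[90,20],[430,52],[414,250],[64,215]])
S=[[.3,-.26,.12],[0,-.26,.12],[.3,.26,.12],[0,.26,.12]]
su=np.array([[208,415],[128,235],[551,232],[428,113]])
f=lambda c:np.r_[(pix(d,c2w(c,C))-uv).ravel(),(pix(s,c2w(c,S[1:]))-su[1:]).ravel()]
r=least_squares(f,[.6,0,0],loss='soft_l1');c=r.x;print(c,f(c).reshape(-1,2).round(1))
np.save("c.npy",c)
for sy,t in((.12,(159.5,302)),(-.12,(310,317))):
    g=least_squares(lambda v:pix(d,c2w(c,[[-.1-v[0],sy+v[1],.076]]))[0]-t,[0,0]);print(g.x)
for a in(0,.1,.2):
    t=a-.2
    P=[[-.012-.16*np.sin(t),y,.12+.16*np.cos(t)] for y in(.17,-.17)]
    print(a,pix(d,c2w(c,P)).round(),pix(s,c2w(c,P)).round())
h=d["img"]
import cv2
crop=cv2.resize(h[200:330,50:330],None,fx=2.8,fy=2.8,interpolation=cv2.INTER_CUBIC);cv2.imwrite("pics/crop.png",crop[:,:,::-1])
E
```

```text
[ 0.64459692  0.08065193 -0.09494632] [[ -2.2  -4.1]
 [  3.   -1.7]
 [  2.2   0.6]
 [ -1.9  -0.5]
 [-10.8  -2.3]
 [  5.   -0.4]
 [-13.1  -7.7]]
[ 0.01935556 -0.00528845]
[0.01861014 0.00071171]
0 [[ 74. 198.]
 [381. 229.]] [[395.  47.]
 [162. 136.]]
0.1 [[ 71. 212.]
 [380. 244.]] [[388.  40.]
 [156. 126.]]
0.2 [[ 69. 227.]
 [379. 259.]] [[381.  34.]
 [151. 118.]]
```

View pics/crop.png

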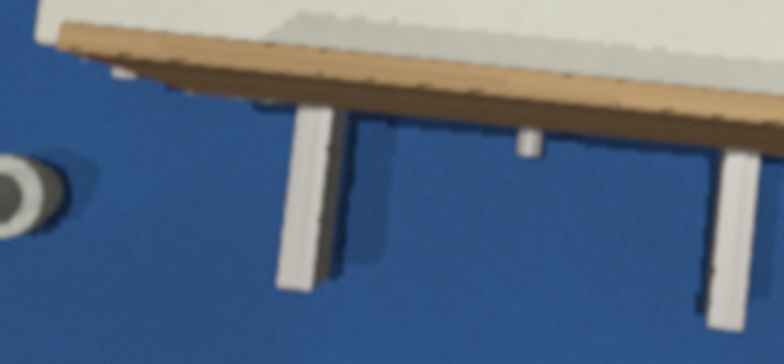

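The crop shows the tip centres of the pull ends at image (155.2,303.4) on the left and (309.5,317.5) on the right, with the nipple at about (239,251). The tip spacing matches 240 mm. I'll grip the left support first, from above.

```bash
cat >> h.py <<'E'
def q(yaw,half=0):
    x,y,z,w=(R.from_euler('z',yaw+half*np.pi)*R.from_euler('x',np.pi)).as_quat(); return [w,x,y,z]
def qbest(yaw,p):
    qs=[(k,ik(p,q(yaw,k))) for k in(0,1)]; j0=observe()["joint_pos"]
    qs=[(np.abs(j-j0).max(),k) for k,j in qs if j is not None]
    return q(yaw,min(qs)[1])
def tip(d,uv,z=.076):
    return np.r_[least_squares(lambda v:pix(d,[v[0],v[1],z])[0]-uv,[.5,0]).x,z]
E
python3 - <<'E'
from h import *
import cv2
d=get_image("top")
L=tip(d,(155.2,303.4));Rr=tip(d,(309.5,317.5))
v=L-Rr;yaw=np.arctan2(-v[0],v[1]);print(L,Rr,np.linalg.norm(v),yaw)
np.savez("tips.npz",L=L,R=Rr,yaw=yaw)
ax=np.array([np.cos(yaw),np.sin(yaw),0])
p=L+ax*.014; p[2]=.14
o=qbest(yaw,p)
movep(p,o); gripper_to(.06,20)
s=observe();print(s["time_s"],s["ee_pos"],s["tool_rot"],s["ft_force"])
d=get_image("wrist");cv2.imwrite("pics/w1.png",d["img"][:,:,::-1]);print(d["T_tool_cam"],d["fx"],d["cx"],d["cy"])
E
```

```text
[0.53446622 0.21276888 0.076     ] [ 0.51444362 -0.02608386  0.076     ] 0.23969049498489833 -0.08363269664794451
2.85 [0.5484318  0.21157991 0.14001324] [1.38141370e-05 4.18356426e-02 9.99124506e-01 4.31898481e-06] [-0.78781566 -0.45907194 -0.87574262]
[[ 2.28012574e-05  9.60421892e-01  2.78549438e-01  7.76081748e-02]
 [ 9.99999781e-01  1.62418133e-04 -6.41865171e-04 -5.33876283e-04]
 [-6.61702842e-04  2.78549391e-01 -9.60421678e-01 -1.64328309e-01]
 [ 0.00000000e+00  0.00000000e+00  0.00000000e+00  1.00000000e+00]] 325.19226210127806 280.09944374915705 203.67112853199762
```

View pics/w1.png

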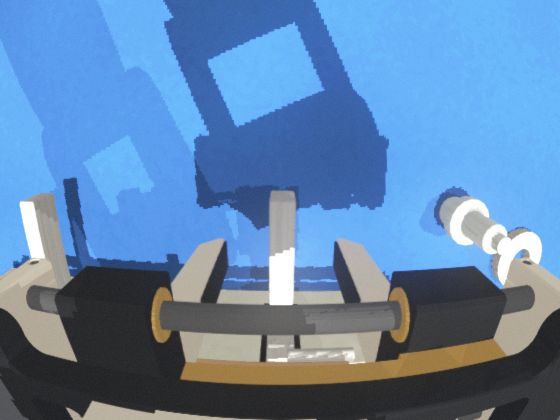

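The wrist view shows the left support centred between the fingers (column 282 against 280 mid), with its tip at (283,193). It is aligned, so I'll descend, grip and pull.

```bash
cat >> h.py <<'E'
def pull(ax):
    """grip here, pull along -ax until the stop is felt"""
    gripper_to(0.0,30); s=observe(); f0=s["ft_force"]; p0=s["ee_pos"]
    print("grip",s["width"],f0,s["gripper_force"])
    if not .015<s["width"]<.026: return
    for n in [.07]+[.07+.005*k for k in range(1,13)]:
        move_l(p0-ax*n,.08 if n==.07 else .05); s=observe(); f=(s["ft_force"]-f0)@ax
        if f>10 or n>.109: break
    print("pulled",n,(p0-s["ee_pos"])@ax,f,s["ft_force"],s["width"],s["time_s"])
    move_l(s["ee_pos"]); gripper_to(.05)
    p=observe()["ee_pos"].copy(); p[2]=.16; move_l(p,.2)
E
python3 - <<'E'
from h import *
t=np.load("tips.npz");yaw=t["yaw"];ax=np.array([np.cos(yaw),np.sin(yaw),0])
p=observe()["ee_pos"].copy();p[2]=.041;move_l(p,.15)
pull(ax)
E
```

```text
grip 0.01986582969066997 [ 2.02955383 13.25076332 -3.49479711] 30.020712018013
pulled 0.095 0.09323526663367726 15.970053489385565 [17.93189566 11.7748216  -9.34731102] 0.020202779118722657 6.7
```

The left support met its stop after 93 mm, which fits my estimate that it started about 18 mm out. Now the right one.

```bash
python3 - <<'E'
from h import *
import cv2
t=np.load("tips.npz");yaw=float(t["yaw"]);ax=np.array([np.cos(yaw),np.sin(yaw),0])
p=t["R"]+ax*.014;p[2]=.16
o=qbest(yaw,p);gripper_to(.06);movep(p,o);p[2]=.041;move_l(p,.15)
pull(ax)
p=observe()["ee_pos"].copy();p[2]=.32;move_l(p,.25)
d=get_image("top");cv2.imwrite("pics/top1.png",d["img"][:,:,::-1])
print(observe()["time_s"],observe()["ee_pos"],observe()["ft_force"])
E
```

```text
grip 0.01985245269746862 [ 0.93882422  9.99714122 -0.32331346] 30.003944635391235
pulled 0.095 0.09413705783328298 10.508753463479007 [11.68074858 12.33897907 -5.57557743] 0.020088792199918746 13.7667
16.2917 [ 0.43408191 -0.01707808  0.31774359] [-0.41763077 -0.35265349 -0.30735198]
```

View pics/top1.png

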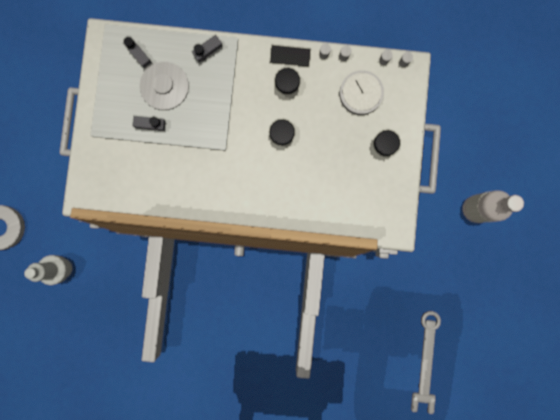

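Both supports are out: the tall bars now show at (155,265) and (314,285), with tips at (150,358) and (304,375), and the flap is still up. Next I'll go over the flap, come down behind it and push along an arc.

```bash
python3 - <<'E'
from h import *
import cv2
t=np.load("tips.npz");yaw=float(t["yaw"]);ax=np.array([np.cos(yaw),np.sin(yaw),0])
o=(t["L"]+t["R"])/2+ax*.1165
c=[o[0],o[1],yaw];W=lambda x,z:c2w(c,[x,0,z])[0]
print(c)
gripper_to(0)
p=observe()["ee_pos"].copy();p[2]=.36;move_l(p,.25)
move_l(W(.075,.36),.25);move_l(W(.075,.25),.15)
f0=observe()["ft_force"]
def tgt(th,rho=.14,h=.0075): return W(-.012-rho*np.sin(th)+.006*np.cos(th)+h,.12+rho*np.cos(th)+.006*np.sin(th))
for i,th in enumerate(np.r_[-.2:1.45:14j]):
    move_l(tgt(th),.1 );s=observe();f=s["ft_force"]-f0
    print(round(th,2),f.round(1),round(s["time_s"],1))
    if np.linalg.norm(f)>25: break
d=get_image("top");cv2.imwrite("pics/top2.png",d["img"][:,:,::-1])
E
```

```text
[np.float64(0.6405477341660984), np.float64(0.08361065280627898), -0.08363269664794451]
-0.2 [ 0.3  0.7 -1.9] 20.3
-0.07 [ 0.1  0.4 -1. ] 20.7
0.05 [-0.1  0.6 -1.4] 21.0
0.18 [-0.6 -0.7 -1.7] 21.3
0.31 [-0.3  0.1 -1.4] 21.6
0.43 [-0.8  0.5 -1.4] 22.0
0.56 [ 0.3  0.1 -2. ] 22.3
0.69 [-0.3  0.3 -0.6] 22.6
0.82 [-0.5  0.7  0.2] 22.9
0.94 [-0.5 -0.3 -1. ] 23.3
1.07 [ 0.1  0.4 -2.5] 23.6
1.2 [ 0.  -0.3 -1.3] 23.9
1.32 [ 0.4 -0.1 -2.3] 24.2
1.45 [ 0.7 -0.2 -0.9] 24.6
```

View pics/top2.png

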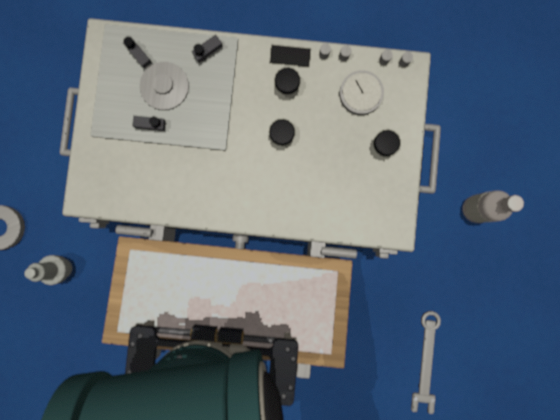

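The flap followed the fingertips and is now almost level, with its front edge near (110,345) to (345,367). I'll press down in small steps until the supports are felt.

```bash
python3 - <<'E'
from h import *
import cv2
p=observe()["ee_pos"].copy();f0=observe()["ft_force"];print(p)
z=p[2]
while z>.105:
    z-=.002;p[2]=z;move_l(p,.03);s=observe();f=s["ft_force"][2]-f0[2]
    print(round(z,3),s["ee_pos"][2].round(4),round(f,1))
    if f>14:break
p[2]=.3;move_l(p,.2)
p[0]-=.03;p[2]=.4;move_l(p,.2)
j=observe()["joint_pos"].copy();j[0]+=1.2;goto_joints(j)
d=get_image("top");cv2.imwrite("pics/top3.png",d["img"][:,:,::-1])
s=get_image("scene");cv2.imwrite("pics/scene3.png",s["img"][:,:,::-1])
print(observe()["time_s"])
t=np.load("tips.npz");yaw=float(t["yaw"]);ax=np.array([np.cos(yaw),np.sin(yaw),0])
o=(t["L"]+t["R"])/2+ax*.1165;c=[o[0],o[1],yaw]
for a in(1.5,1.6,1.77,1.94):
    th=a-.2;P=[[-.012-.16*np.sin(th)+.006*np.cos(th),y,.12+.16*np.cos(th)+.006*np.sin(th)] for y in(.17,-.17)]
    print(a,pix(d,c2w(c,P)).round(),pix(s,c2w(c,P)).round())
E
```

```text
[0.49825809 0.09553805 0.14283313]
0.141 0.1409 0.2
0.139 0.1388 -0.6
0.137 0.1367 0.1
0.135 0.1347 -1.2
0.133 0.1327 -1.1
0.131 0.1307 -0.5
0.129 0.1287 -0.6
0.127 0.1267 -1.0
0.125 0.1248 0.0
0.123 0.1245 17.5
30.875
1.5 [[ 94. 347.]
 [349. 371.]] [[317.  45.]
 [131. 113.]]
1.6 [[ 98. 347.]
 [347. 370.]] [[315.  51.]
 [132. 119.]]
1.77 [[106. 345.]
 [344. 367.]] [[314.  63.]
 [135. 130.]]
1.94 [[113. 339.]
 [341. 360.]] [[313.  76.]
 [140. 143.]]
```

View pics/top3.png

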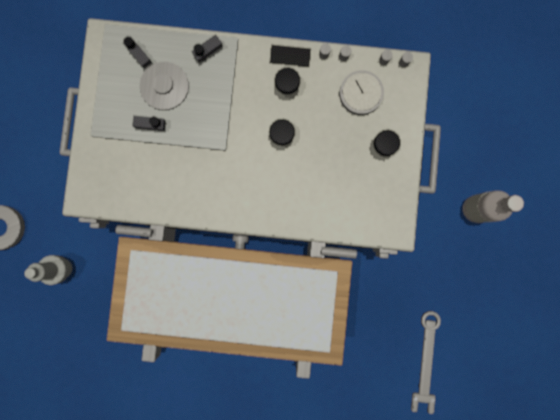

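View pics/scene3.png

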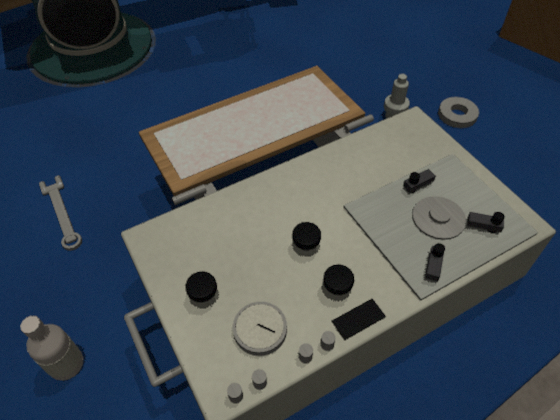

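The flap's free-edge corners are at (108,343) and (343,364) in the top view, where about 1.77 rad puts them. The firm stop at z = 0.1245 fits the level board, both supports stick out beyond it, and the arm is clear.

```bash
python3 -c "
from cell import *
print(finish_job())"
```

```text
the job is handed in; nothing more can be done
None
```

I pulled both supports out to their stops with the flap still up, then lowered the flap until it lay level on them. I handed the job in with the arm clear at about 31 s; the hand-in gave no verdict.

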